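# Move the stop one notch along and push the plate cassette home against it

## Robot

A 6-joint arm with a two-finger parallel gripper is mounted at the origin on the work surface. World frame = base frame: x ahead of the robot, y to its left, z up, the work surface at z = 0. Lengths are in m, angles in rad, forces in N, time in s.
With the tool pointing down it reaches from about 0.375 to 0.9 m from the base axis. Payload 3.1 kg.
Tool frame: the origin (TCP) lies at the very end of the fingers, on their centre line; the grasp point (between the pads) lies 19 mm behind it; x points along the fingers, z is the direction in which the jaws open and shut, and the axes are right-handed (so a half turn about x gives the same grasp; the last joint's range is limited). The gripper opens to 85 mm and grips with 20 to 120 N. Pads are 22 mm wide; open, the fingers measure 114 mm over their backs; the gripper's body (76 mm by 85 mm) begins 54 mm behind the grasp point. The pads swing forward as they close: fully open they stand 13 mm farther back than shut.
Start: joints at [-1.353, 0.527, 1.433, -0, 1.181, -0.178], TCP at [0.242, -0.576, 0.196] pointing down, gripper open.
Joint ranges: [-3.08, 3.08], [-0.75, 2.2], [0.22, 2.44], [-1.43, 4.57], [0, 2.65], [-2.85, 2.85]. Speed limits (rad/s): [2.79, 2.79, 3.14, 3.14, 3.14, 3.14].

## Interface

Orientations are given as a unit quaternion [x, y, z, w].
In Python, from station import manip, viewer, job gives the robot as it stands.
- The arm moves only by the tool move_arm, never from a script. Its argument "deltas" is one flat list of numbers, 7 for each row, row after row: the finger opening in mm, from 0 to 85.4, then the shift along the tool's x, y, z in mm, then the turn, a rotation vector about the tool's x, y, z in degrees. In form: [jaw, tx, ty, tz, rx, ry, rz, jaw, tx, ty, tz, rx, ry, rz, ...]. A call has 1 to 10 rows; each row shifts and turns the commanded pose from where the row before left it, along the tool's axes as they then stand; what a row does not reach is not made up. A row lasts 1/10 s, in which the tool goes at most 50 mm and 8.59 degrees, less where a joint would pass 70% of its speed; a pose out of reach is approached as far as the arm can. A call is refused whole if a number of a shift passes 50 or a number of a turn 8.59, either way. A call with a gripper value outside its range is refused whole. The fingers move at their own pace and stop on an object; "force" is the grip in N (left out, the last holds). Time passes only in rows, so rows that do not move let the fingers close. It gives the time, the measured TCP pose, the force and the opening at its end, in the units of the state.
- manip.sense(): the state, without advancing time (a new reading comes with each control period).
- viewer.snapshot(name): name is "side" or "top" or "wrist"; returns a dict with "image" (400x640x3 uint8, red, green, blue), "depth" (400x640 float32, m along the optical axis (not along the pixel's ray), 0 where there is no reading), "fovy" (degrees; the focal length in pixels is half the picture's height over the tangent of half this angle, whatever the lens; pixels are square), "cx", "cy" (the principal point, pixels), "R" (3x3) and "t" (3): a world point X has camera coordinates R X + t. Camera axes: x right, y down, z forward; pixel columns grow to the right and rows downward; lengths in m; the calibration is good to about 2 mm. A picture is of the moment at which its call begins.
- job.sign_off(): hands the job in, once; it reports no verdict.
The state is a dict: "t": time; "q": joint angles; "qd": joint speeds; "tau": joint torques, N m; "tcp_pos": TCP position; "tool_rot": TCP orientation; "force": force on the tool from outside, world axes, zero at the start; "ft_torque": the same for the moment, N m; "finger_gap": opening from 0.0 (shut) to 1.0 (fully open).
Only numpy, scipy, OpenCV 4.12 (cv2) and the standard library are available. Lean on these libraries where they do the work, as an engineer would, in place of code of your own. Each camera call takes 0.05 s, during which the arm holds its last target.

## Task

The loading rail on the bench holds a white cassette of glass plates, and its stop is one notch too close: lift the stop's tab out of its notch, shift the stop away from the cassette to the very next notch, and let the tab drop fully in. Then push the cassette along its channel until it rests against the stop. Leave both there, the cassette still in its channel, and leave the glassware, bottles and spatula around it where they are.

Things in the scene. Friction and masses are not known exactly. Their poses are not given: they have to be found in the camera images.
- loader: fixed loading rail on a dark grey deck plate 190 (x) by 410 (y) by 12 mm; origin at the centre of its underside, on the bench. Its y axis runs along the rail, from the cassette towards the stop and beyond; the cassette's channel is on its -x side, the toothed steel bar that carries the stop on its +x side. All heights below are above the bench.
- loader_channel (a point): point on the floor of the cassette's channel (height 12 mm), on its centre line (x = -35 mm on the rail), level with the first notch; axes as the rail's. The channel runs along y over nearly the whole deck between two walls 98 mm apart, tops at height 32 mm
- loader_notch (a point): centre of the floor (height 46 mm) of the notch that holds the stop at the start, at (65, 0, 46) mm in the rail's frame, same axes. All notches are 11 mm wide along y and 8 mm deep. There is an unwanted notch 40 mm to -y too
- loader_bar (a point): point on the top edge of the steel bar, 60 mm to +y of the first notch. Bar 16 mm wide in x, running along y, underside height 34 mm, top 54 mm. The next notch is 50 to 70 mm to +y of the first, elsewhere each time (not given: see it from above or feel for it); between them the top is plain and level. Another, unwanted notch lies 40 mm beyond it
- stop: the stop: loose aluminium sleeve around the bar (32 mm in x, 50 along y, 51 tall), about 0.3 kg, captive, 2 mm side play. Origin: centre of its underside, height 15 mm when seated; axes as the rail's. It must rise 8 mm for its tab to clear a notch and can rise 13 mm; then it slides along the bar. It drops into a notch by its weight and stays
- stop_grip (a point): centre of the grey plastic grip block on top of the sleeve: 34 mm in x, 26 mm along y, 48 mm tall (seated: heights 66 to 114 mm, this point 92 mm). Can be grasped from above across either pair of sides; the sleeve's roof below it, at height 66 mm, reaches 25 mm from its centre to either side along y
- stop_tab (a point): middle of the tip of the stop's tab (7 mm wide along y, under the sleeve's roof, directly below the grip's centre); height 46 mm when fully down in a notch, 54 mm when resting on the plain top of the bar
- stop_face (a point): on the channel's centre line, middle of the face (looking to -y) of the stop's flat arm, which the cassette comes to rest against. The arm is 12 mm thick along y, 16 mm tall, and reaches 126 mm from the sleeve's centre to -x, across the channel above its walls; this point is 6 mm to -y of the stop's centre, height 50 mm when seated
- cassette: white plastic cassette of glass plates, loose in the channel: 70 mm in x, 100 along y, 56 tall, walls 5 mm, about 0.4 kg; origin at the centre of its underside, axes as the rail's. Only two guide ears (24 mm long, 96 mm over both) at its middle run between the walls: it jams if pushed some 20 mm or more off its centre line; pushed at mid rear face it slides with a few newtons
- cassette_center (a point): centre of the cassette, half-way up (height 40 mm); its flat rear face is 50 mm to -y of this point
- cassette_nose (a point): middle of the cassette's front face (50 mm to +y of its centre), height 50 mm, as the stop's arm
- flask: glass conical flask with stopper, 80 mm wide at its foot, 128 mm tall; bystander, to be left alone; origin at the centre of its underside
- beaker: glass beaker, 68 mm wide, 85 mm tall; bystander, to be left alone; origin at the centre of its underside
- dish: closed glass Petri dish, 90 mm wide, 16 mm tall; bystander, to be left alone; origin at the centre of its underside
- reagent: amber reagent bottle, 64 mm wide, 130 mm tall; bystander, to be left alone; origin at the centre of its underside
- jar: white plastic jar, 72 mm wide, 80 mm tall; bystander, to be left alone; origin at the centre of its underside
- spatula: steel spatula, 190 mm long, lying flat; bystander, to be left alone; origin at the centre of its underside
Not all that is in view belongs to the job. Leave any turquoise look-alike of the cassette alone.

How it is judged:
On the way, in this order (a step that is already met when the one before it is completed fails the run):
1. the stop's tab is lifted clear of its first notch (z of stop_tab in the frame of loader above 0.053 m), for 0.1 s.
2. the stop's tab is fully down in the next notch (z of stop_tab in the frame of loader below 0.0487 m and y of stop_tab in the frame of loader between 0.042 and 0.08 m), for 0.2 s.
At the end, for the whole second after the job is handed in: the tab is down in the next notch (its tip within 2.7 mm of the notch floor, 42 to 80 mm from the first notch), the cassette's nose is within 4 mm of the stop's arm, in its channel (on its floor within 5 mm, straight within 0.15 rad), and both are released and at rest (all of step 2 and y of cassette_nose in the frame of stop_face between -0.004 and 0.003 m and z of cassette_nose in the frame of loader between 0.045 and 0.055 m and angle between the y axis of cassette_center and the y axis of loader, either way round below 0.15 rad and linear speed of each of stop, cassette below 0.02 m/s); the robot touches nothing.
It fails at once if a bystander is moved more than 30 mm (distance of any of flask, beaker, dish, reagent, jar, spatula from where it was at the start of the episode above 0.03 m).
It fails at once if the cassette is lifted out of its channel (z of cassette_center in the frame of loader above 0.065 m).
It also fails if it takes over 54 s, if anything falls off the work surface, if the arm or the gripper's body presses on something with over 40 N, if the wrist force passes 120 N, or if a joint passes its speed limit or range.

## Working session

There is one attempt and no reset: what is moved stays moved. The work goes in short steps, Python scripts to look and compute and a tool call to move; the robot and the scene stay as the last step left them, time stands still between calls to the robot, and variables do not carry over. Pictures are saved under pics/ and viewed, and the job is handed in when it is done.

Besides the shell and the picture viewer there is one more tool, called after "Call:" in YAML: its name, and indented under it one key for each argument. move_arm: Moves the arm, as the interface text tells. Its arguments: {"type":"object","properties":{"deltas":{"type":"array"},"force":{"type":"number"}},"required":["deltas"]}

```bash
mkdir -p pics; ls
cat > h.py <<'E'
from station import manip, viewer, job
import numpy as np, cv2
def snap(n,f):
    s=viewer.snapshot(n); cv2.imwrite('pics/'+f+'.png',s['image'][:,:,::-1]); np.savez('pics/'+f+'.npz',**s); return s
def foc(s): return 200/np.tan(np.radians(float(s['fovy']))/2)
def world(s,u,v,z=None,d=None):
    f=foc(s); r=np.array([(u-s['cx'])/f,(v-s['cy'])/f,1.]); R=s['R'];c=-R.T@s['t']; w=R.T@r
    k=d if d is not None else (z-c[2])/w[2]
    return c+k*w
def proj(s,X):
    c=s['R']@np.asarray(X)+s['t']; f=foc(s); return c[0]/c[2]*f+s['cx'],c[1]/c[2]*f+s['cy']
def cloud(s):
    f=foc(s); v,u=np.mgrid[0:400,0:640]; d=s['depth']
    P=np.stack([(u-s['cx'])/f*d,(v-s['cy'])/f*d,d],-1)-s['t']; return P@s['R']
E
python3 - <<'E'
from h import *
for n in ['top','side','wrist']:
    s=snap(n,n+'0'); print(n,s['fovy'],s['cx'],s['cy'],-s['R'].T@s['t'])
print(manip.sense())
E
```

```text
pics
top 52.23017150692131 326.71210863021605 195.87724945230303 [ 0.39779921 -0.00578087  1.23209353]
side 42.339017173534224 320.32983880532356 200.71126818698127 [ 0.1944939  -0.88906488  1.27467254]
wrist 61.40696096257134 313.9827541835439 199.43376647943654 [ 0.31320441 -0.54716124  0.37283023]
{'t': 0.15, 'q': array([-1.35246550e+00,  5.28244023e-01,  1.43362364e+00,  4.59539762e-06,
        1.18143424e+00, -1.78527198e-01]), 'qd': array([-1.34445532e-03, -6.30544127e-05, -3.85260341e-03,  1.45178684e-03,
       -1.47114913e-03, -1.58354288e-03]), 'tau': array([ 4.47556495e-04, -4.42742336e+01, -1.78276116e+01, -2.27058622e-04,
        5.68178046e-03,  7.07543379e-06]), 'tcp_pos': array([ 0.24145207, -0.5758008 ,  0.19565879]), 'tool_rot': array([ 0.39204421,  0.58918758, -0.3912046 ,  0.5883182 ]), 'force': array([0.02482776, 0.26499462, 0.28388427]), 'ft_torque': array([-0.00704099, -0.02472141, -0.0002592 ]), 'finger_gap': 0.9986459934487314}
```

View pics/top0.png

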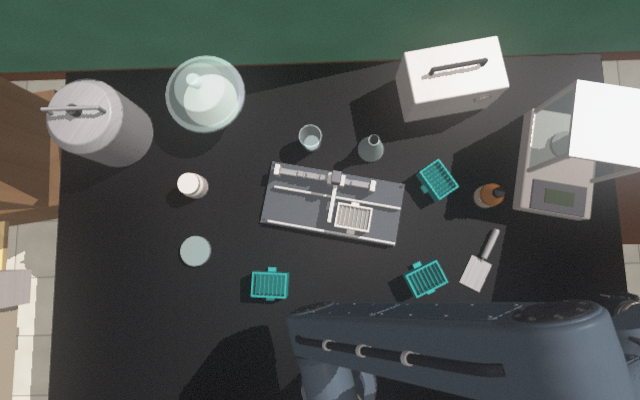

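View pics/side0.png

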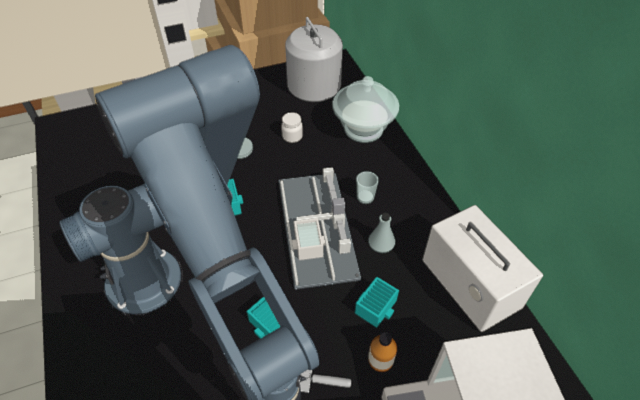

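View pics/wrist0.png

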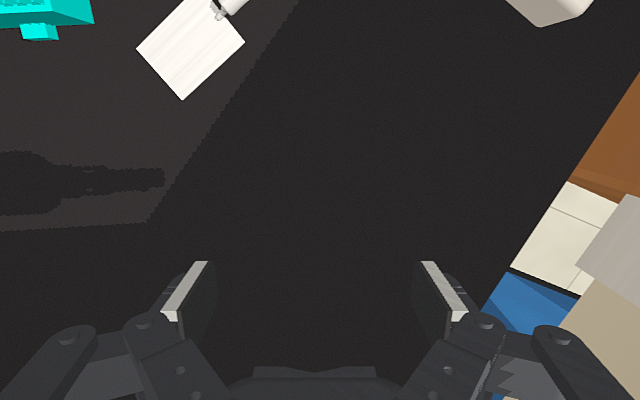

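The top view shows the white cassette at (352,217), the stop's arm at (333,200) and its grip near (336,178). The toothed bar runs from (280,170) to (373,187). Possible mix-ups for the cassette are the turquoise racks at (270,285), (427,278) and (438,180). I choose the white one in the channel and will check it in a crop.

Run:
```python
from h import *
s=dict(np.load('pics/top0.npz')); print(s['R'])
im=s['image'][140:260,245:425,::-1]; cv2.imwrite('pics/crop_top.png',cv2.resize(im,None,fx=4.4,fy=4.4,interpolation=cv2.INTER_CUBIC))
a=dict(np.load('pics/side0.npz')); im=a['image'][160:300,270:400,::-1]; cv2.imwrite('pics/crop_side.png',cv2.resize(im,None,fx=4.2,fy=4.2,interpolation=cv2.INTER_CUBIC))
P=cloud(s)
for u,v in [(352,217),(270,285),(336,178),(300,180),(265,222),(320,225)]: print(u,v,P[v,u])
print(proj(s,[0,0,0]))
```

```text
[[-0.02672514 -0.99935053 -0.02417195]
 [-0.99228317  0.02944941 -0.12044438]
 [ 0.121078    0.02076653 -0.99242575]]
352 217 [ 0.48073653 -0.05410955  0.01307269]
270 285 [0.2880214  0.19249917 0.02012232]
336 178 [ 0.58351638 -0.00949039  0.11326484]
300 180 [0.59757028 0.0994626  0.01182535]
265 222 [0.47322553 0.20710175 0.01165094]
320 225 [0.45954364 0.04210618 0.01314523]
(np.float64(338.7412653905164), np.float64(384.5646936913455))
```

View pics/crop_top.png

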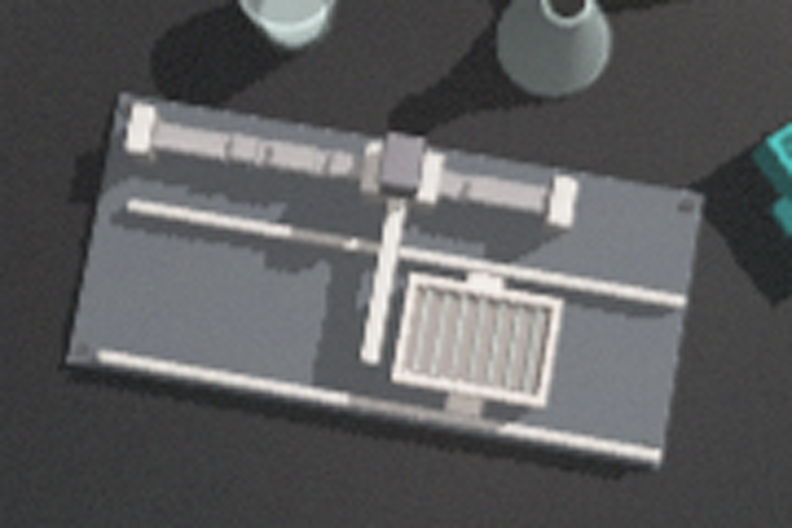

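View pics/crop_side.png

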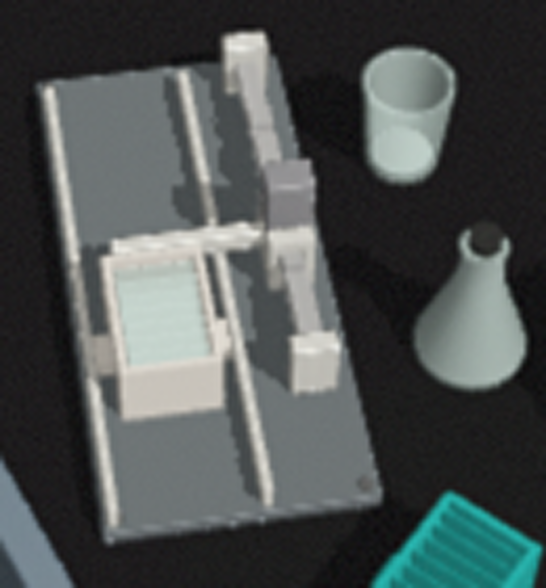

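The crop confirms it: the white cassette with glass plates is in the channel at crop (478,340), just behind the stop's arm. Notch marks show on the bar at crop x≈338, 265, 232 and 465. Next I'll measure the rail pose.

```bash
cat >> h.py <<'E'
from scipy.spatial.transform import Rotation as Ro
E
python3 - <<'E'
from h import *
s=dict(np.load('pics/top0.npz')); P=cloud(s)
v,u=np.mgrid[0:400,0:640]
roi=(u>250)&(u<415)&(v>150)&(v<255)
hsv=cv2.cvtColor(s['image'],cv2.COLOR_RGB2HSV)
print('deck hsv',hsv[200,285],hsv[222,300],'bench',hsv[250,330], 'std z', np.std(P[215:225,285:300,2]), np.mean(P[215:225,285:300,2]), np.mean(P[255:262,300:340,2]))
m=roi&(abs(P[...,2]-0.012)<0.004)
m=cv2.morphologyEx(m.astype(np.uint8),cv2.MORPH_OPEN,np.ones((2,2)))
n,l,st,c=cv2.connectedComponentsWithStats(m); print(st)
k=1+np.argmax(st[1:,4]); 
pts=P[m>0][:,:2].astype(np.float32)
print(len(pts),cv2.minAreaRect(pts*1000))
A=pts-np.median(pts,0)
# angle from wall lines: cassette top, stop arm, grip
def rect(z0,z1,box):
    u0,v0,u1,v1=box; mm=(P[...,2]>z0)&(P[...,2]<z1)&(u>=u0)&(u<=u1)&(v>=v0)&(v<=v1)
    q=P[mm]; return len(q),q.mean(0),cv2.minAreaRect((q[:,:2]*1000).astype(np.float32))
print('grip',rect(.105,.12,(320,165,350,190)))
print('cass',rect(.06,.075,(330,195,380,240)))
print('arm',rect(.05,.063,(322,187,338,226)))
print('walls',rect(.026,.036,(262,215,400,250)))
for nm,(a,b) in dict(flask=(371,150),beaker=(311,138)).items(): print(nm,P[b,a])
R=Ro.from_quat(manip.sense()['tool_rot']).as_matrix(); print(R)
E
```

```text
deck hsv [110  12 127] [107  14 125] bench [30  4 65] std z 0.006732860253213612 0.013645256476569285 0.0036562837226441387
[[     0      0    640    400 251107]
 [   272    162      5      8     25]
 [   278    163     11      7     33]
 [   290    165     22      8     91]
 [   313    169     17      7     62]
 [   262    171     79     62   2561]
 [   347    175      4      5     16]
 [   352    177     13      5     46]
 [   367    178      5      5     22]
 [   373    179      2      2      4]
 [   377    180      4      5     15]
 [   337    181     69     27    931]
 [   335    200      4      9     27]
 [   340    200      3      3      8]
 [   345    201      4      3     10]
 [   350    202      2      3      6]
 [   357    204     45     39    833]
 [   340    212      2      2      4]
 [   360    212      3      4      8]
 [   346    217      3      7     16]
 [   355    216      2      2      4]
 [   262    220      2      2      4]
 [   269    223      5      2     10]
 [   275    224      4      2      8]
 [   281    225      2      2      4]
 [   286    226      5    
[... 1055 characters left out ...]
ay([ 0.47980301, -0.05444532,  0.06690717]), ((489.1834411621094, -45.956207275390625), (121.22647857666016, 86.70221710205078), 78.10071563720703))
arm (148, array([0.51555198, 0.00601163, 0.05649134]), ((510.35723876953125, 2.8938255310058594), (31.858850479125977, 113.64283752441406), 88.27678680419922))
walls (305, array([0.44006203, 0.00239935, 0.03135668]), ((467.6328125, 6.86480712890625), (378.5776062011719, 63.297061920166016), 78.31175231933594))
flask [ 0.66959193 -0.11346319  0.07102515]
beaker [0.72819534 0.06344126 0.00740638]
[[-3.66071751e-04  9.22280720e-01  3.86520556e-01]
 [ 1.66958514e-03  3.86520607e-01 -9.22279260e-01]
 [-9.99998539e-01  3.07708593e-04 -1.68132046e-03]]
```

Call:
move_arm:
  deltas: [85,-8,0,0,6.9,0,0,85,-8,0,0,6.9,0,0,85,-8,0,0,6.9,0,0,85,-8,0,0,6.9,0,0,85,-8,0,0,6.8,0,0,85,0,11.3,-31.3,0,0,0,85,0,11.3,-31.3,0,0,0,85,0,11.3,-31.3,0,0,0,85,0,11.3,-31.3,0,0,0,85,0,11.3,-31.3,0,0,0]

```text
t: 1.15
tcp_pos: [0.3289, -0.4331, 0.2361]
tool_rot: [0.548, 0.447, -0.548, 0.446]
force: [-0.1, 0.5, -0.6]
finger_gap: 0.998
```

Call:
move_arm:
  deltas: [85,0,11.3,-31.3,0,0,0,85,0,11.3,-31.3,0,0,0,85,0,11.3,-31.3,0,0,0,85,0,11.3,-31.3,0,0,0,85,0,11.3,-31.3,0,0,0,85,0,11.3,-31.3,0,0,0,85,0,11.3,-31.3,0,0,0,85,0,11.3,-31.3,0,0,0,85,0,11.3,-31.3,0,0,0,85,0,11.3,-31.3,0,0,0]

```text
t: 2.15
tcp_pos: [0.5028, -0.1495, 0.2362]
tool_rot: [-0.548, -0.447, 0.548, -0.446]
force: [0.4, 0.4, -0.5]
finger_gap: 0.993
```

Call:
move_arm:
  deltas: [85,0,11.3,-31.3,0,0,0,85,0,11.3,-31.3,0,0,0,85,0,11.3,-31.3,0,0,0,85,0,0,0,0,0,0]

```text
t: 2.55
tcp_pos: [0.5561, -0.0625, 0.2361]
tool_rot: [0.548, 0.448, -0.547, 0.448]
force: [-1.1, -0.2, 0.0]
finger_gap: 0.996
```

Run:
```python
from h import *
s=snap('wrist','w1'); P=cloud(s)
np.savez('pics/w1c.npz',P=P)
g=P[(abs(P[...,2]-.114)<.003)&(abs(P[...,0]-.59)<.05)&(abs(P[...,1]+.009)<.05)]
print(len(g),g.mean(0),cv2.minAreaRect((g[:,:2]*1000).astype(np.float32)))
print(-s['R'].T@s['t'])
```

```text
1032 [ 0.58985636 -0.01120017  0.11348054] ((589.6239624023438, -10.784965515136719), (25.88542366027832, 33.78519821166992), 78.61187744140625)
[ 0.63213661 -0.07911326  0.41346407]
```

View pics/w1.png

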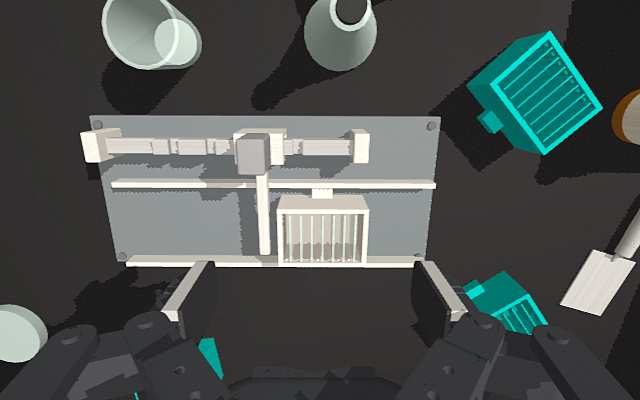

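The wrist view shows the grip top at (253,153), the arm at (263,215), the cassette at (322,235) and bar notches near (211,145) and (165,145). I'll take the height profile along the bar next.

Run:
```python
from h import *
P=np.load('pics/w1c.npz')['P']
a=np.radians(78.5); y=np.array([np.cos(a),np.sin(a)]); x=np.array([y[1],-y[0]])
g=np.array([.5896,-.0105]); d=P[...,:2]-g; L=np.stack([d@x,d@y,P[...,2]],-1)*1000
m=(abs(L[...,0])<6)
for k in range(-70,140,2):
    q=L[m&(L[...,1]>=k)&(L[...,1]<k+2)]
    q=q[(q[:,2]>30)]
    if len(q): print(k,len(q),np.round(np.percentile(q[:,2],[10,50,90]),1),end='; ')
print()
# cassette top, arm top in loader-from-grip frame
for nm,z0,z1,b in [('cass',66,71,(-150,-50,-140,0)),('arm',55,61,(-130,-20,-20,20)),('wall',30,35,(-200,0,-200,200))]:
    q=L[(L[...,2]>z0)&(L[...,2]<z1)&(L[...,0]>b[0])&(L[...,0]<b[1])&(L[...,1]>b[2])&(L[...,1]<b[3])]
    print(nm,len(q),q.min(0),q.max(0),cv2.minAreaRect(q[:,:2].astype(np.float32)))
```

```text
-70 22 [52.6 53.5 54.2]; -68 11 [53.4 53.9 54.6]; -66 22 [53.2 54.  54.6]; -64 22 [53.3 53.9 54.7]; -62 22 [52.8 53.9 54.5]; -60 22 [53.3 53.7 54.7]; -58 22 [53.1 54.1 54.6]; -56 22 [52.8 53.8 54.8]; -54 22 [53.  53.8 54.9]; -52 11 [53.1 53.3 54.5]; -50 22 [52.7 53.8 54.8]; -48 22 [53.1 53.8 54.7]; -46 21 [45.3 46.1 53.7]; -44 27 [ 45.1  46.  359.7]; -42 68 [ 45.6 358.6 359.7]; -40 174 [ 46.4 357.3 359.2]; -38 234 [352.4 356.2 359. ]; -36 293 [350.7 354.9 358.2]; -34 336 [349.1 353.8 358. ]; -32 453 [347.3 353.3 358.6]; -30 457 [345.  352.7 358.4]; -28 514 [343.1 351.  358.2]; -26 478 [342.6 350.8 356.6]; -24 345 [343.8 349.8 354.2]; -22 232 [344.4 349.3 352.5]; -20 114 [ 66.1 348.6 350.5]; -18 32 [ 65.   66.4 348.3]; -16 22 [64.4 66.1 67. ]; -14 109 [ 66.2  92.1 111.5]; -12 32 [112.5 113.2 114. ]; -10 31 [113.  113.7 114.3]; -8 28 [113.  113.7 114.6]; -6 29 [112.9 114.  114.6]; -4 31 [113.  113.7 114.4]; -2 31 [113.2 114.  114.7]; 0 31 [112.9 114.1 114.9]; 2 30 [113.4 114.2 115. ]; 4 26 [112.9 114.1 115. ]; 6 33 [112.7 113.7 114.4]; 8 30 [113.  113.7 114.5]; 10 25 [112.6 113.1 114.2
[... 1324 characters left out ...]
5.5 46.3]; 132 20 [44.7 45.8 47. ]; 134 17 [44.8 45.6 46.6]; 136 24 [44.5 45.3 46.6]; 138 18 [44.7 45.5 46.6]; 
cass 1768 [-135.05360988 -117.22461117   66.00488706] [-64.43629233 -17.15976967  70.71933532] ((-99.74421691894531, -67.1929931640625), (70.61381530761719, 100.06663513183594), 0.00668135704472661)
arm 833 [-125.29554914  -19.81916531   55.08655411] [-27.19642709   6.07076422  60.98980544] ((-76.28594970703125, -6.84419059753418), (25.811134338378906, 98.16181182861328), 89.64778900146484)
wall 2863 [-155.79436265 -199.32866842   30.0024934 ] [ -9.85932855 180.53522879  34.99455771] ((-83.70381164550781, -9.157958984375), (379.8585510253906, 145.25985717773438), 89.61087036132812)
```

Relative to the stop, the next notch centre is at about +53.5 mm, the unwanted ones at −40 and +94. The cassette's nose is at −17.2 mm and its rear face at −117.2. I'll move above the grip and then descend.

Call:
move_arm:
  deltas: [85,0,5.6,-14.4,0,0,0,85,0,5.6,-14.4,0,0,0,85,0,5.6,-14.4,0,0,0,85,0,5.7,-14.4,0,0,0,85,20,0,0,0,0,0,85,25,0,0,0,0,0,85,25,0,0,0,0,0,85,10,0,0,0,0,0,85,0,0,0,0,0,0]

```text
t: 3.5
tcp_pos: [0.5875, -0.0133, 0.1549]
tool_rot: [-0.547, -0.448, 0.549, -0.446]
force: [0.1, 0.0, -0.1]
finger_gap: 0.992
```

Run:
```python
from h import *
s=snap('wrist','w2'); P=cloud(s); S=manip.sense()
R=Ro.from_quat(S['tool_rot']).as_matrix(); print(np.round(R,4),S['tcp_pos'])
g=P[(abs(P[...,2]-.114)<.003)&(abs(P[...,0]-.59)<.03)&(abs(P[...,1]+.01)<.03)]
r=cv2.minAreaRect((g[:,:2]*1000).astype(np.float32)); print(len(g),g.mean(0),r)
d=np.array([*r[0],0])/1000-S['tcp_pos']; print('delta tool mm',np.round(R.T@d*1000,1))
```

```text
[[-7.000e-04  9.794e-01 -2.020e-01]
 [ 2.000e-04 -2.020e-01 -9.794e-01]
 [-1.000e+00 -7.000e-04 -0.000e+00]] [ 0.58856543 -0.01365031  0.15621188]
1653 [ 0.59054832 -0.0110308   0.11349665] ((589.8711547851562, -10.881407737731934), (25.763036727905273, 32.983001708984375), 78.4374771118164)
delta tool mm [156.2   0.8  -3. ]
```

View pics/w2.png

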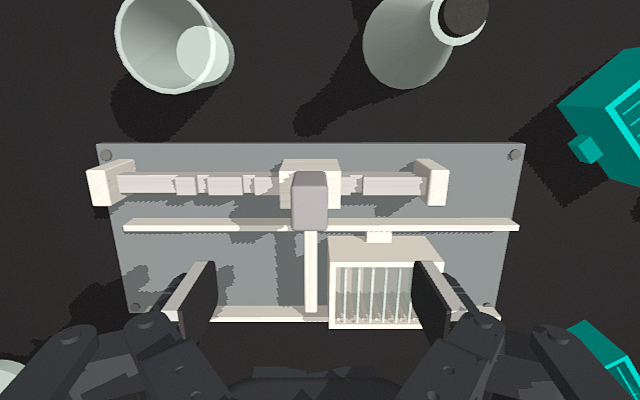

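The grip top at (310,200) is centred within 3 mm between the fingers. I'll correct that, descend and close.

Call:
move_arm:
  deltas: [85,10,1,-3,0,0,0,85,20,0,0,0,0,0,85,20,0,0,0,0,0,85,20,0,0,0,0,0,85,10,0,0,0,0,0,40,0,0,0,0,0,0,30,0,0,0,0,0,0,10,0,0,0,0,0,0,10,0,0,0,0,0,0,10,0,0,0,0,0,0]
  force: 40

```text
t: 4.55
tcp_pos: [0.591, -0.0114, 0.0777]
tool_rot: [0.549, 0.446, -0.548, 0.447]
force: [-0.1, -0.2, 3.6]
finger_gap: 0.27
```

Call:
move_arm:
  deltas: [10,0,0,0,0,0,0,10,0,0,0,0,0,0,10,0,0,0,0,0,0]

```text
t: 4.85
tcp_pos: [0.5911, -0.0114, 0.0776]
tool_rot: [0.549, 0.446, -0.548, 0.447]
force: [0.7, -0.9, 5.4]
finger_gap: 0.272
```

Call:
move_arm:
  deltas: [10,-3.5,0,0,0,0,0,10,-3.5,0,0,0,0,0,10,-3.5,0,0,0,0,0,10,0,0,0,0,0,0,10,0,0,0,0,0,0]

```text
t: 5.35
tcp_pos: [0.5898, -0.0111, 0.0867]
tool_rot: [-0.548, -0.447, 0.548, -0.446]
force: [0.2, 0.0, -3.1]
finger_gap: 0.269
```

Run:
```python
from h import *
s=snap('wrist','w3'); s=snap('side','s3'); P=cloud(s)
im=s['image'][140:300,270:410,::-1]; cv2.imwrite('pics/crop_s3.png',cv2.resize(im,None,fx=3.7,fy=3.7,interpolation=cv2.INTER_CUBIC))
print(manip.sense()['tcp_pos'])
```

```text
[ 0.58969122 -0.01113667  0.08665292]
```

View pics/w3.png

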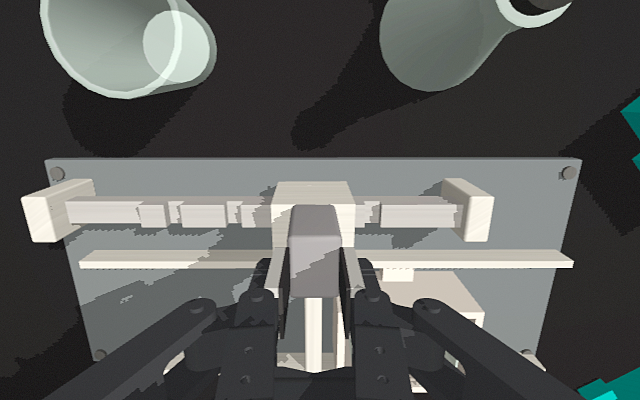

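The grip is held between the pads and the roof is at (312,193). I'll check how far it lifted.

Run:
```python
from h import *
s=dict(np.load('pics/w3.npz')); P=cloud(s)
q=P[186:200,280:345].reshape(-1,3); print('roof',np.median(q,0)); q=P[208:225,295:330].reshape(-1,3);print('grip top',np.median(q,0))
q=P[205:220,185:220].reshape(-1,3);print('bar',np.median(q,0))
```

```text
roof [ 0.60502725 -0.01400919  0.05225623]
grip top [ 0.60525538 -0.01428792  0.09699923]
bar [0.60695248 0.06014477 0.05349579]
```

Run:
```python
from h import *
s=dict(np.load('pics/w3.npz')); P=cloud(s)
for r in range(184,300,8): print(r,np.round(P[r,[278,284,312,348]]*1000,0).tolist())
```

```text
184 [[610.0, 10.0, 32.0], [609.0, 6.0, 31.0], [606.0, -14.0, 33.0], [595.0, -40.0, 13.0]]
192 [[610.0, 8.0, 51.0], [609.0, 4.0, 51.0], [605.0, -14.0, 51.0], [600.0, -37.0, 52.0]]
200 [[609.0, 6.0, 67.0], [609.0, 3.0, 69.0], [605.0, -14.0, 67.0], [600.0, -36.0, 68.0]]
208 [[606.0, 6.0, 75.0], [605.0, 3.0, 74.0], [606.0, -14.0, 85.0], [598.0, -34.0, 74.0]]
216 [[602.0, 7.0, 76.0], [601.0, 4.0, 75.0], [605.0, -14.0, 97.0], [593.0, -34.0, 75.0]]
224 [[596.0, 9.0, 75.0], [596.0, 5.0, 75.0], [605.0, -14.0, 107.0], [588.0, -33.0, 75.0]]
232 [[591.0, 10.0, 75.0], [591.0, 6.0, 75.0], [605.0, -14.0, 118.0], [582.0, -32.0, 74.0]]
240 [[586.0, 11.0, 74.0], [585.0, 8.0, 75.0], [603.0, -14.0, 122.0], [577.0, -31.0, 73.0]]
248 [[604.0, 1.0, 126.0], [604.0, -1.0, 127.0], [599.0, -13.0, 122.0], [598.0, -29.0, 127.0]]
256 [[604.0, 1.0, 134.0], [603.0, -2.0, 134.0], [596.0, -12.0, 123.0], [597.0, -29.0, 133.0]]
264 [[604.0, -0.0, 142.0], [603.0, -2.0, 141.0], [591.0, -11.0, 123.0], [598.0, -28.0, 141.0]]
272 [[604.0, -1.0, 148.0], [604.0, -3.0, 149.0], [587.0, -11.0, 123.0], [598.0, -27.0, 148.0]]
280 [[604.0, -1.0, 154.0], [601.0, -2.0, 149.0], [583.0, -10.0, 123.0], [599.0, -27.0, 154.0]]
288 [[603.0, -2.0, 159.0], [597.0, -2.0, 150.0], [578.0, -9.0, 122.0], [598.0, -26.0, 159.0]]
296 [[600.0, -1.0, 159.0], [594.0, -1.0, 150.0], [574.0, -8.0, 122.0], [595.0, -26.0, 158.0]]
```

Roof height 75 mm means it has risen 9 mm. I'll lift 1.5 mm more, then slide 53.5 mm along +y of the rail (tool −z).

Call:
move_arm:
  deltas: [10,-1.5,0,0,0,0,0,10,0,0,-5.5,0,0,0,10,0,0,-8,0,0,0,10,0,0,-8,0,0,0,10,0,0,-8,0,0,0,10,0,0,-8,0,0,0,10,0,0,-8,0,0,0,10,0,0,-8,0,0,0,10,0,0,0,0,0,0,10,0,0,0,0,0,0]

```text
t: 6.45
tcp_pos: [0.6007, 0.0414, 0.0884]
tool_rot: [-0.548, -0.447, 0.548, -0.447]
force: [0.1, -0.2, -4.4]
finger_gap: 0.27
```

```bash
cat > m.py <<'E'
from h import *
import sys
s=snap('wrist',sys.argv[1]); P=cloud(s); S=manip.sense()
a=np.radians(78.45); y=np.array([np.cos(a),np.sin(a)]); x=np.array([y[1],-y[0]])
g=np.array([.5898,-.0108]); d=P[...,:2]-g; L=np.stack([d@x,d@y,P[...,2]],-1)*1000
t=(S['tcp_pos'][:2]-g)*1000; print('tcp rel',t@x,t@y,S['tcp_pos'],S['force'])
def prof(m,lo,hi):
    print([(k,round(float(np.median(q)),1)) for k in range(lo,hi,2) if len(q:=L[...,2][m&(L[...,1]>=k)&(L[...,1]<k+2)&(L[...,2]>30)&(L[...,2]<130)])>2])
prof(abs(L[...,0]-3)<5,-55,125)
q=L[(L[...,2]>118-10)&(L[...,2]<128)&(abs(L[...,0])<17)&(abs(L[...,1]-t@y)<14)]
if len(q): print('grip top',np.median(q[:,2]),cv2.minAreaRect(q[:,:2].astype(np.float32)))
q=L[(abs(L[...,0])<16)&(L[...,2]>62)&(L[...,2]<80)]; 
if len(q): print('roof',np.median(q[:,2]),q[:,1].min(),q[:,1].max())
q=L[(abs(L[...,0]-16.5)<2.5)&(L[...,2]>40)&(L[...,2]<72)]
if len(q): print('sleeve side',np.percentile(q[:,1],[1,99]))
E
python3 m.py w4
```

```text
tcp rel 0.2622231596434592 53.060171937232234 [0.60068078 0.04113322 0.08835935] [ 1.1346295  -0.63208564 -2.85429002]
[(-55, 53.3), (-53, 53.5), (-51, 53.1), (-49, 53.5), (-47, 50.2), (-45, 45.8), (-43, 45.6), (-41, 45.7), (-39, 45.5), (-37, 41.6), (-35, 53.3), (-33, 53.5), (-31, 53.3), (-29, 53.4), (-27, 53.4), (-25, 53.1), (-23, 53.2), (-21, 53.7), (-19, 53.4), (-17, 53.2), (-15, 53.4), (-13, 53.2), (-11, 53.3), (-9, 53.6), (-7, 50.7), (-5, 45.4), (-3, 45.8), (-1, 45.7), (1, 45.6), (3, 45.5), (5, 53.2), (7, 53.3), (9, 53.2), (11, 53.4), (13, 53.3), (15, 53.3), (17, 53.3), (19, 53.5), (21, 53.4), (23, 53.5), (25, 53.8), (27, 75.6), (29, 75.9), (31, 75.9), (33, 75.9), (35, 76.0), (37, 76.3), (41, 124.0), (43, 124.1), (45, 124.1), (47, 124.3), (49, 124.3), (51, 124.3), (53, 124.3), (55, 124.3), (57, 124.4), (59, 124.4), (61, 124.5), (63, 124.2), (67, 76.5), (69, 76.6), (71, 76.6), (73, 76.6), (75, 76.6), (77, 76.6), (81, 53.4), (83, 53.1), (85, 53.2), (87, 46.6), (89, 45.5), (91, 45.6), (93, 45.4), (95, 45.7), (97, 46.5), (99, 53.4), (101, 53.3), (103, 53.3), (105, 53.2), (107, 53.5), (109, 53.2), (111, 53.3), (113, 53.2), (115, 44.1), (117, 45.7), (119, 45.9), (121, 45.7), (123, 45.6)]
grip top 123.9450300571153 ((-0.1792926788330078, 52.87028884887695), (33.58552551269531, 27.080230712890625), 0.07051859050989151)
roof 75.3372267099047 -113.56900148065186 183.68261209097898
sleeve side [-112.17233788  182.36840816]
```

View pics/w4.png

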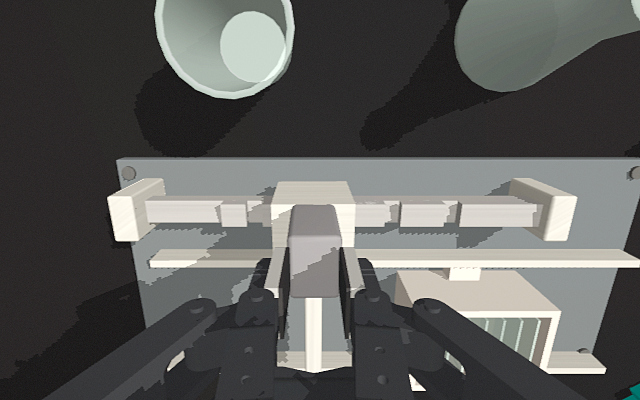

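The grip sits at 52.9 mm and the notch, 40 mm short of the far one (≈92.8), is at ≈52.8, so they are aligned. I'll lower it gently.

Call:
move_arm:
  deltas: [10,2,0,0,0,0,0,10,2,0,0,0,0,0,10,2,0,0,0,0,0,10,2,0,0,0,0,0,10,1.5,0,0,0,0,0,10,0,0,0,0,0,0,10,0,0,0,0,0,0]

```text
t: 7.2
tcp_pos: [0.6007, 0.0412, 0.0789]
tool_rot: [-0.548, -0.447, 0.548, -0.447]
force: [-0.7, 0.5, -3.4]
finger_gap: 0.266
```

```bash
python3 m.py w5
```

```text
tcp rel 0.386542708947792 53.18093850831551 [0.60082676 0.04122665 0.07896209] [ 1.08044805  0.33740378 -3.00714372]
[(-55, 53.4), (-53, 53.4), (-51, 53.5), (-49, 53.2), (-47, 49.9), (-45, 45.4), (-43, 45.5), (-41, 45.5), (-39, 45.5), (-37, 41.2), (-35, 53.4), (-33, 53.2), (-31, 53.6), (-29, 53.5), (-27, 53.3), (-25, 53.2), (-23, 53.6), (-21, 53.5), (-19, 53.4), (-17, 53.4), (-15, 53.4), (-13, 53.2), (-11, 53.4), (-9, 53.5), (-7, 50.3), (-5, 45.4), (-3, 45.5), (-1, 45.5), (1, 45.7), (3, 45.5), (5, 53.1), (7, 53.3), (9, 53.4), (11, 53.4), (13, 53.3), (15, 53.4), (17, 53.4), (19, 53.4), (21, 53.5), (23, 53.3), (25, 53.8), (27, 124.6), (29, 67.1), (31, 67.2), (33, 66.6), (35, 66.5), (37, 66.6), (39, 121.6), (41, 114.5), (43, 114.7), (45, 114.7), (47, 114.7), (49, 114.8), (51, 114.7), (53, 114.9), (55, 114.8), (57, 114.9), (59, 114.9), (61, 115.0), (63, 120.0), (67, 66.9), (69, 67.1), (71, 67.3), (73, 67.8), (75, 67.4), (77, 67.3), (79, 53.3), (81, 53.4), (83, 53.2), (85, 53.3), (87, 49.0), (89, 45.7), (91, 45.7), (93, 45.7), (95, 45.5), (97, 46.3), (99, 53.2), (101, 53.2), (103, 53.3), (105, 53.3), (107, 53.4), (109, 53.3), (111, 53.2), (113, 53.4), (115, 43.0), (117, 45.8), (119, 45.5), (121, 45.7), (123, 45.5)]
grip top 114.62909033675878 ((-0.27869224548339844, 53.19984817504883), (27.98206329345703, 33.3975830078125), 89.88622283935547)
roof 66.25468374197675 -113.17424262281003 183.39302437780913
sleeve side [-112.26641384  182.4050774 ]
```

The roof is at about 67 mm, so the tab is inside the notch. I'll open so it drops the last millimetre, then rise.

Call:
move_arm:
  deltas: [30,0.5,0,0,0,0,0,40,0,0,0,0,0,0,60,0,0,0,0,0,0,85,0,0,0,0,0,0,85,0,0,0,0,0,0,85,-15,0,0,0,0,0,85,-25,0,0,0,0,0,85,-25,0,0,0,0,0,85,-20,0,0,0,0,0,85,0,0,0,0,0,0]

```text
t: 8.25
tcp_pos: [0.6032, 0.041, 0.1666]
tool_rot: [0.55, 0.445, -0.546, 0.448]
force: [1.1, 0.2, 0.6]
finger_gap: 0.996
```

```bash
python3 m.py w6
python3 - <<'E'
from h import *
s=dict(np.load('pics/w6.npz'));P=cloud(s)
a=np.radians(78.45); y=np.array([np.cos(a),np.sin(a)]); x=np.array([y[1],-y[0]])
d=P[...,:2]-[.5898,-.0108]; L=np.stack([d@x,d@y,P[...,2]],-1)*1000
for nm,z0,z1,b in [('grip',110,118,(-18,18,38,70)),('cass',66,71,(-150,-50,-140,0)),('arm',55,61,(-130,-20,35,65))]:
    q=L[(L[...,2]>z0)&(L[...,2]<z1)&(L[...,0]>b[0])&(L[...,0]<b[1])&(L[...,1]>b[2])&(L[...,1]<b[3])]
    if len(q): print(nm,len(q),np.percentile(q,[2,50,98],axis=0).round(1).tolist(),cv2.minAreaRect(q[:,:2].astype(np.float32)))
E
```

```text
tcp rel 1.3997878996224047 53.275754871070056 [0.60183847 0.04111667 0.16480292] [ 0.89145522 -0.09438093  0.01427244]
[(-55, 53.5), (-53, 53.5), (-51, 53.6), (-49, 53.6), (-47, 49.8), (-45, 45.8), (-43, 45.8), (-41, 46.0), (-39, 45.7), (-37, 45.6), (-35, 52.9), (-33, 53.7), (-31, 53.3), (-29, 53.8), (-27, 53.6), (-25, 53.4), (-23, 53.3), (-21, 53.6), (-19, 53.4), (-17, 53.3), (-15, 53.3), (-13, 53.5), (-11, 53.5), (-9, 53.5), (-7, 49.7), (-5, 45.8), (-3, 45.5), (-1, 45.6), (1, 45.3), (3, 45.5), (5, 53.2), (7, 53.6), (9, 53.3), (11, 53.5), (13, 53.6), (15, 53.4), (17, 53.0), (19, 53.4), (21, 53.3), (23, 53.4), (25, 53.6), (27, 60.0), (29, 65.9), (31, 65.9), (33, 65.7), (35, 65.5), (37, 65.8), (39, 111.5), (41, 113.2), (43, 113.8), (45, 114.0), (47, 113.7), (49, 113.8), (51, 113.9), (53, 113.8), (55, 113.9), (57, 113.8), (59, 113.8), (61, 113.8), (63, 113.5), (65, 112.2), (67, 65.5), (69, 65.8), (71, 65.7), (73, 65.4), (75, 65.7), (77, 65.6), (79, 53.7), (81, 53.4), (83, 53.2), (85, 53.1), (87, 52.5), (89, 45.6), (91, 45.9), (93, 45.5), (95, 45.4), (97, 46.8), (99, 53.7), (101, 53.1),
[... 216 characters left out ...]
3.144134521484375, 25.803632736206055), 0.061461735516786575)
roof 65.34052932970924 -113.30990258593535 183.78130697064563
sleeve side [-112.37669852  182.50106244]
grip 1535 [[-15.3, 40.9, 110.9], [1.3, 53.2, 113.6], [16.3, 65.7, 115.0]] ((0.38953208923339844, 53.58360290527344), (33.316375732421875, 25.648130416870117), 0.7008668184280396)
cass 1764 [[-133.6, -116.5, 66.1], [-84.3, -69.3, 67.8], [-65.0, -17.1, 69.4]] ((-99.64227294921875, -67.07697296142578), (70.52192687988281, 101.42088317871094), 0.3395501375198364)
arm 987 [[-123.0, 47.9, 55.4], [-78.9, 53.7, 57.1], [-40.9, 59.5, 58.5]] ((-82.1500473022461, 53.60564041137695), (11.661381721496582, 85.9148178100586), 89.49601745605469)
```

View pics/w6.png

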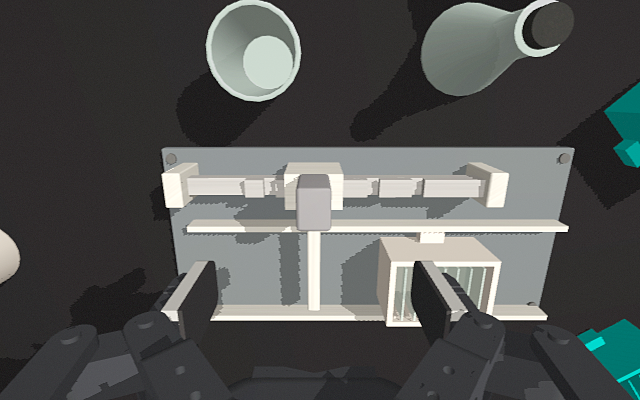

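The stop is seated: roof 65.7 mm and grip top 113.8 mm, the same as at the start. The arm's face is at +47.6 and the cassette nose at −17, so the push is about 64.7 mm. I'll move behind the cassette with the fingers shut.

Call:
move_arm:
  deltas: [0,0,-12.6,26.3,0,0,0,0,0,-12.6,26.3,0,0,0,0,0,-12.6,26.3,0,0,0,0,0,-12.6,26.3,0,0,0,0,0,-12.6,26.3,0,0,0,0,0,-12.6,26.3,0,0,0,0,0,-12.6,26.3,0,0,0,0,0,-12.9,26,0,0,0,0,0,0,0,0,0,0,0,0,0,0,0,0,0]

```text
t: 9.3
tcp_pos: [0.4586, -0.144, 0.1625]
tool_rot: [-0.549, -0.447, 0.549, -0.445]
force: [-0.5, 0.1, -0.1]
finger_gap: -0.004
```

```bash
python3 m.py w7 | head -1
python3 - <<'E'
from h import *
print(manip.sense()['finger_gap'])
s=dict(np.load('pics/w7.npz'));P=cloud(s)
a=np.radians(78.45); y=np.array([np.cos(a),np.sin(a)]); x=np.array([y[1],-y[0]])
d=P[...,:2]-[.5898,-.0108]; L=np.stack([d@x,d@y,P[...,2]],-1)*1000
for nm,z0,z1,b in [('cass',66,71,(-150,-50,-140,0)),('fingers',150,240,(-140,-60,-220,-100))]:
    q=L[(L[...,2]>z0)&(L[...,2]<z1)&(L[...,0]>b[0])&(L[...,0]<b[1])&(L[...,1]>b[2])&(L[...,1]<b[3])]
    if len(q): print(nm,len(q),np.percentile(q,[1,50,99],axis=0).round(1).tolist())
    if nm=='fingers':
        for z in range(150,240,10):
            k=q[abs(q[:,2]-z)<5]
            if len(k): print(z,k[:,1].min(),k[:,1].max())
E
```

```text
tcp rel -101.48960256220444 -156.29756744083656 [ 0.45907116 -0.14361204  0.16268201] [ 0.26468286 -0.54568792  0.2639759 ]
-0.001913805377623132
cass 3631 [[-134.9, -117.0, 66.1], [-97.7, -66.6, 67.9], [-65.4, -17.6, 69.9]]
fingers 3181 [[-110.5, -171.2, 201.8], [-91.0, -157.8, 224.3], [-88.9, -144.1, 239.8]]
200 -169.41673621822363 -145.76482880292397
210 -171.1427332004471 -144.00935754362365
220 -171.23112532343538 -144.1159765524685
230 -171.2201399016698 -144.07698385997222
```

View pics/w7.png

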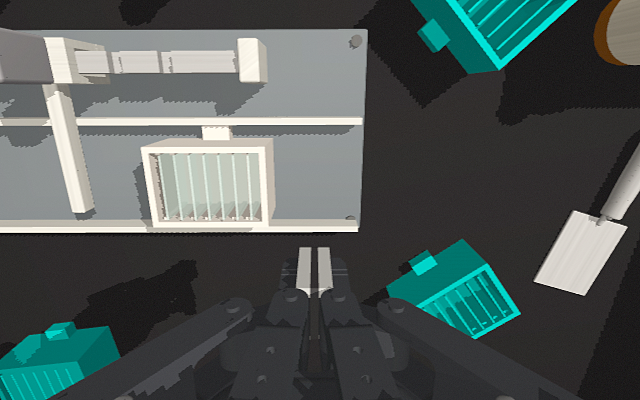

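The closed fingers at (315,275) are behind the white cassette at (207,185). A turquoise rack sits nearby at (455,290), so I'll check its clearance before descending.

Run:
```python
from h import *
s=dict(np.load('pics/w7.npz'));P=cloud(s)
h=cv2.cvtColor(s['image'],cv2.COLOR_RGB2HSV); m=(h[...,0]>80)&(h[...,0]<96)&(h[...,1]>150)
m[:, :380]=False; m[:225]=False
a=np.radians(78.45); y=np.array([np.cos(a),np.sin(a)]); x=np.array([y[1],-y[0]])
d=P[...,:2]-[.5898,-.0108]; L=np.stack([d@x,d@y,P[...,2]],-1)*1000
print(np.percentile(L[m],[1,50,99],axis=0))
q=L[m]; print(q[np.argmax(q[:,0])],q[np.argmax(q[:,1])])
s=dict(np.load('pics/top0.npz'));P=cloud(s);d=P[...,:2]-[.5898,-.0108]; L=np.stack([d@x,d@y,P[...,2]],-1)*1000
h=cv2.cvtColor(s['image'],cv2.COLOR_RGB2HSV); m=(h[...,0]>80)&(h[...,0]<96)&(h[...,1]>150); m[:,:395]=False;m[:240]=False
q=L[m];print(q.max(0),q.min(0)); print(q[q[:,2]>30][:,0].max())
```

```text
[[-2.69122636e+02 -3.59968685e+02  1.24919898e-02]
 [-2.21746370e+02 -3.08940548e+02  3.34671579e+01]
 [-1.77999645e+02 -2.42007360e+02  5.77107072e+01]]
[ -23.66702437 -158.22319798  339.64677283] [ -23.66702437 -158.22319798  339.64677283]
[-270.95225881 -318.20782234   16.61489023] [-275.5310868  -325.53865281   13.27933551]Traceback (most recent call last):
  File "<stdin>", line 11, in <module>
    return umr_maximum(a, axis, None, out, keepdims, initial, where)
ValueError: zero-size array to reduction operation maximum which has no identity
```

Call:
move_arm:
  deltas: [0,22,1.8,0,0,0,0,0,25,0,0,0,0,0,0,25,0,0,0,0,0,0,25,0,0,0,0,0,0,20,0,0,0,0,0,0,10,0,0,0,0,0,0,5,0,0,0,0,0,0,0,0,-6,0,0,0,0,0,0,-6,0,0,0,0,0,0,-6,0,0,0]

```text
t: 10.35
tcp_pos: [0.4654, -0.1264, 0.0322]
tool_rot: [0.548, 0.446, -0.548, 0.447]
force: [0.4, 0.7, 0.1]
finger_gap: 0.0
```

Call:
move_arm:
  deltas: [0,0,0,-4,0,0,0,0,0,0,-4,0,0,0,0,0,0,-4,0,0,0,0,0,0,-4,0,0,0,0,0,0,-4,0,0,0]

```text
t: 10.85
tcp_pos: [0.4691, -0.1075, 0.0316]
tool_rot: [-0.548, -0.446, 0.548, -0.447]
force: [-0.8, -2.0, 1.0]
finger_gap: -0.001
```

```bash
cat > c.py <<'E'
from h import *
import sys
s=snap(sys.argv[2] if len(sys.argv)>2 else 'wrist',sys.argv[1]);P=cloud(s);S=manip.sense()
a=np.radians(78.45); y=np.array([np.cos(a),np.sin(a)]); x=np.array([y[1],-y[0]])
t=(S['tcp_pos'][:2]-[.5898,-.0108])*1000; print('tcp rel',t@x,t@y,S['tcp_pos'][2],'F x,y:',S['force'][:2]@x,S['force'][:2]@y)
d=P[...,:2]-[.5898,-.0108]; L=np.stack([d@x,d@y,P[...,2]],-1)*1000
for nm,z0,z1,b in [('cass',64,72,(-150,-50,-140,60)),('arm',54,61,(-130,-20,38,68)),('grip',108,118,(-18,18,38,70)),('roof',60,70,(-14,14,28,78))]:
    q=L[(L[...,2]>z0)&(L[...,2]<z1)&(L[...,0]>b[0])&(L[...,0]<b[1])&(L[...,1]>b[2])&(L[...,1]<b[3])]
    if len(q)>5: print(nm,len(q),np.percentile(q,[2,50,98],axis=0).round(1).tolist(),cv2.minAreaRect(q[:,:2].astype(np.float32)))
E
python3 c.py w8
```

```text
tcp rel -98.95371871253765 -118.3834638794906 0.031554631280293136 F x,y: -0.14660327151258545 -1.2246697038760102
cass 11330 [[-133.1, -112.0, 64.2], [-87.3, -47.8, 67.6], [-65.0, -14.0, 69.6]] ((-100.00354766845703, -69.44056701660156), (71.13742065429688, 113.74087524414062), 0.35526755452156067)
```

View pics/w8.png

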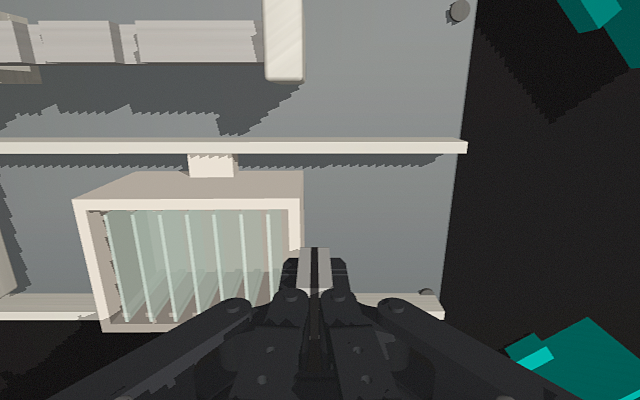

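Contact: about 2 N, and the cassette has moved 3 mm and stays straight, with its rear edge at image column 300. I'll continue the push.

Call:
move_arm:
  deltas: [0,0,0,-4,0,0,0,0,0,0,-5,0,0,0,0,0,0,-5,0,0,0,0,0,0,-5,0,0,0,0,0,0,-5,0,0,0,0,0,0,-5,0,0,0,0,0,0,-5,0,0,0,0,0,0,-5,0,0,0,0,0,0,-5,0,0,0,0,0,0,-4,0,0,0]

```text
t: 11.9
tcp_pos: [0.4784, -0.0597, 0.0314]
tool_rot: [-0.548, -0.447, 0.548, -0.447]
force: [-1.6, -4.1, 3.0]
finger_gap: -0.001
```

```bash
python3 c.py w9; python3 c.py t9 top
```

```text
tcp rel -99.46796063821283 -69.6807697998144 0.03138277792417166 F x,y: 0.5497050039880608 -1.3737036590631453
cass 11371 [[-133.3, -63.5, 64.2], [-87.5, 0.8, 67.6], [-65.3, 34.6, 69.6]] ((-100.24270629882812, -20.637943267822266), (70.87859344482422, 114.093994140625), 0.2310238629579544)
arm 5997 [[-122.2, 47.0, 54.3], [-64.4, 51.7, 57.1], [-21.6, 58.6, 58.5]] ((-73.34236145019531, 52.99794006347656), (14.077154159545898, 106.05595397949219), 89.29691314697266)
roof 3506 [[-13.3, 28.1, 60.7], [-0.2, 34.6, 65.7], [11.7, 41.8, 69.6]] ((-0.4984712600708008, 35.48286056518555), (14.95587158203125, 26.99441909790039), 89.89595794677734)
tcp rel -99.65013438948515 -69.76832208243943 0.031272738308313106 F x,y: -0.2162936242000178 -0.032202920664269157
cass 89 [[-134.2, 8.5, 64.4], [-97.0, 33.0, 67.8], [-65.9, 38.2, 71.5]] ((-100.22132110595703, 21.682552337646484), (34.46390151977539, 69.74931335449219), 88.45650482177734)
arm 132 [[-123.7, 50.0, 54.3], [-72.1, 55.9, 57.3], [-23.4, 61.4, 60.5]] ((-73.50181579589844, 55.7523193359375), (11.988512992858887, 104.23346710205078), 89.62652587890625)
grip 110 [[-16.6, 43.0, 109.3], [-0.3, 55.0, 113.4], [15.7, 67.9, 117.1]] ((0.14031982421875, 55.559852600097656), (26.050745010375977, 33.79118728637695), 89.64320373535156)
roof 58 [[-13.3, 31.0, 61.8], [0.3, 38.9, 65.0], [13.4, 77.0, 69.2]] ((-0.45720958709716797, 54.027862548828125), (26.936954498291016, 46.87275314331055), 1.8939026594161987)
```

View pics/w9.png

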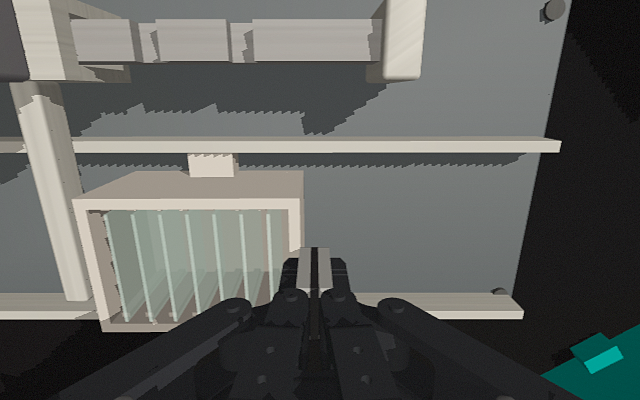

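The cassette nose is 12 mm from the arm. I'll finish slowly.

Call:
move_arm:
  deltas: [0,0,0,-3,0,0,0,0,0,0,-3,0,0,0,0,0,0,-2,0,0,0,0,0,0,-1,0,0,0,0,0,0,-1,0,0,0,0,0,0,0,0,0,0]

```text
t: 12.6
tcp_pos: [0.4803, -0.0501, 0.0313]
tool_rot: [-0.548, -0.447, 0.548, -0.446]
force: [-0.2, -0.7, -0.5]
finger_gap: -0.0
```

```bash
python3 c.py w10; python3 c.py t10 top
```

```text
tcp rel -99.40381176670918 -60.48163059676551 0.03135979268215304 F x,y: -0.4766605978624004 0.5860342808666531
cass 11434 [[-133.4, -53.6, 64.2], [-87.6, 10.1, 67.6], [-65.1, 44.5, 69.6]] ((-100.24053955078125, -10.661140441894531), (71.34902954101562, 114.41555786132812), 0.10198711603879929)
arm 4972 [[-123.3, 40.0, 54.6], [-55.9, 52.6, 57.3], [-21.3, 58.7, 60.3]] ((-74.99910736083984, 49.008888244628906), (21.519521713256836, 109.86986541748047), 89.74070739746094)
roof 3355 [[-13.4, 28.1, 60.9], [-0.4, 34.6, 65.7], [11.6, 41.6, 69.5]] ((-0.4749269485473633, 35.46031188964844), (14.914546966552734, 27.023366928100586), 89.97657012939453)
tcp rel -99.38528145912949 -60.51522725817221 0.031375881674011764 F x,y: 0.7154278794623818 0.09992253162738521
cass 81 [[-133.2, 20.1, 64.9], [-96.2, 42.0, 67.5], [-65.4, 47.4, 71.3]] ((-99.71771240234375, 32.97193145751953), (29.340749740600586, 68.88439178466797), 89.74581146240234)
arm 128 [[-122.5, 42.7, 54.3], [-72.3, 55.5, 57.2], [-22.8, 61.5, 60.5]] ((-72.9948501586914, 50.14979553222656), (23.094661712646484, 104.37908935546875), 89.80655670166016)
grip 109 [[-16.8, 43.1, 108.6], [-1.1, 54.8, 113.5], [15.0, 67.6, 116.8]] ((-0.1822948455810547, 55.594539642333984), (25.759445190429688, 33.52573013305664), 89.52643585205078)
roof 59 [[-13.8, 31.0, 61.2], [-0.3, 38.6, 64.4], [12.9, 77.2, 69.1]] ((-0.5134906768798828, 54.08307647705078), (27.167085647583008, 46.97921371459961), 0.3575785756111145)
```

Roughly 2 mm remains. I'll press in 1 mm steps and watch the force.

Call:
move_arm:
  deltas: [0,0,0,-1,0,0,0,0,0,0,-1,0,0,0,0,0,0,-0.5,0,0,0,0,0,0,0,0,0,0]

```text
t: 13.1
tcp_pos: [0.481, -0.048, 0.0314]
tool_rot: [0.548, 0.447, -0.548, 0.447]
force: [-0.0, -1.3, -1.4]
finger_gap: 0.002
```

```bash
python3 c.py w11; python3 c.py t11 top
```

```text
tcp rel -99.19423565150417 -58.176327705185834 0.03140007214382276 F x,y: 0.11078002577880701 -1.8384300054607468
cass 11409 [[-133.2, -51.2, 64.3], [-87.4, 12.3, 67.6], [-65.0, 46.8, 69.6]] ((-100.16822052001953, -8.408279418945312), (71.15901947021484, 114.26432800292969), 0.18975958228111267)
arm 4485 [[-123.1, 42.1, 54.6], [-52.7, 51.8, 57.3], [-21.1, 59.0, 60.5]] ((-75.13417053222656, 49.069122314453125), (21.79665756225586, 109.70460510253906), 89.92648315429688)
roof 3392 [[-13.5, 28.1, 60.7], [-0.4, 34.6, 65.7], [11.8, 41.6, 69.5]] ((-0.37872886657714844, 35.541133880615234), (15.068366050720215, 27.216928482055664), 89.97776794433594)
tcp rel -99.18922298192513 -58.18959660591226 0.0314192144096835 F x,y: -0.43434928717357135 -1.410844584422458
cass 75 [[-133.4, 23.3, 64.4], [-92.6, 44.8, 67.7], [-65.5, 49.7, 71.4]] ((-99.26618957519531, 37.545013427734375), (28.014062881469727, 69.0096206665039), 86.37260437011719)
arm 127 [[-123.9, 42.6, 54.2], [-72.0, 55.7, 56.9], [-23.0, 61.7, 60.3]] ((-74.79179382324219, 50.2557373046875), (23.084564208984375, 107.46945190429688), 89.98821258544922)
grip 110 [[-16.6, 43.3, 108.7], [-0.4, 55.1, 113.2], [16.1, 67.4, 117.3]] ((-0.06357383728027344, 55.41194534301758), (26.034780502319336, 34.088871002197266), 89.36038208007812)
roof 59 [[-13.6, 31.0, 61.9], [-0.3, 39.5, 66.4], [13.0, 77.2, 69.4]] ((-0.4025115966796875, 54.16374206542969), (27.506988525390625, 46.861351013183594), 0.9708272814750671)
```

Call:
move_arm:
  deltas: [0,0,0,-0.7,0,0,0,0,0,0,0,0,0,0]

```text
t: 13.4
tcp_pos: [0.4811, -0.0473, 0.0314]
tool_rot: [0.548, 0.447, -0.548, 0.447]
force: [-1.0, -1.6, -0.3]
finger_gap: -0.003
```

```bash
python3 c.py w12
```

```text
tcp rel -99.18970895157847 -57.50073803384636 0.03141139585284489 F x,y: 0.37716566492970766 -1.9591599589621258
cass 11407 [[-133.3, -50.6, 64.2], [-87.3, 12.6, 67.6], [-65.0, 47.5, 69.6]] ((-100.29949951171875, -7.857719421386719), (71.75279235839844, 114.02375793457031), 0.14944559335708618)
arm 4572 [[-123.0, 42.7, 54.5], [-53.0, 52.3, 57.3], [-21.1, 59.7, 60.4]] ((-75.06939697265625, 49.457942962646484), (22.439973831176758, 109.62323760986328), 89.11640167236328)
roof 3378 [[-13.5, 28.1, 60.7], [-0.6, 34.6, 65.7], [11.8, 41.7, 69.4]] ((-0.4123191833496094, 35.51659393310547), (15.029487609863281, 27.139554977416992), 89.98751068115234)
```

View pics/w12.png

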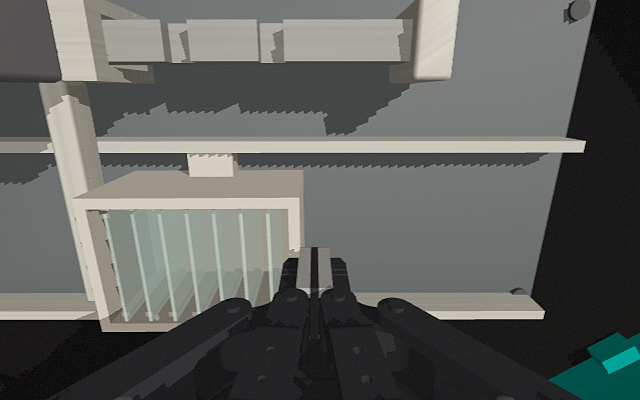

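The arm's far edge moved from 58.7 to 59.7 mm with the cassette, so they are in contact within the notch play. I'll back off, rise and check.

Call:
move_arm:
  deltas: [0,0,0,4,0,0,0,0,0,0,10,0,0,0,0,0,0,15,0,0,0,0,0,0,15,0,0,0,0,-25,0,0,0,0,0,0,-35,0,0,0,0,0,0,-35,0,0,0,0,0,0,-35,0,0,0,0,0,0,-20,0,-20,0,0,0,0,0,0,-20,0,0,0]

```text
t: 14.45
tcp_pos: [0.4826, -0.0525, 0.1847]
tool_rot: [0.55, 0.444, -0.547, 0.448]
force: [1.0, 0.4, -0.0]
finger_gap: 0.0
```

Call:
move_arm:
  deltas: [0,0,0,-20,0,0,0,0,0,0,0,0,0,0,0,0,0,0,0,0,0]

```text
t: 14.75
tcp_pos: [0.484, -0.032, 0.1814]
tool_rot: [-0.548, -0.447, 0.548, -0.447]
force: [0.2, -0.2, -0.7]
finger_gap: 0.002
```

```bash
python3 c.py w13; python3 c.py t13 top;python3 c.py s13 side; python3 -c "
import cv2
im=cv2.imread('pics/s13.png')[150:300,260:410]; cv2.imwrite('pics/s13c.png',cv2.resize(im,None,fx=3.9,fy=3.9,interpolation=cv2.INTER_CUBIC))"
```

```text
tcp rel -99.28400370929432 -42.23356763835843 0.18127192127715297 F x,y: 0.8199470849094026 -0.7004422091152371
cass 3267 [[-134.4, -50.9, 64.3], [-97.9, -0.5, 67.8], [-65.2, 47.6, 69.6]] ((-100.04415130615234, -1.2202529907226562), (70.46895599365234, 99.98267364501953), 0.09856105595827103)
arm 1489 [[-123.7, 43.2, 54.7], [-64.9, 54.1, 57.2], [-22.2, 60.1, 59.3]] ((-75.34071350097656, 49.74004364013672), (109.27586364746094, 23.19513702392578), 0.1513577550649643)
grip 2089 [[-16.2, 40.3, 109.8], [0.3, 51.9, 113.5], [15.8, 65.0, 115.1]] ((-0.03209686279296875, 52.92649459838867), (26.038501739501953, 33.82756042480469), 89.33621215820312)
roof 666 [[-13.7, 28.3, 61.2], [0.0, 34.3, 65.7], [13.4, 41.0, 68.7]] ((0.06509780883789062, 34.764034271240234), (13.331705093383789, 27.7869815826416), 89.19125366210938)
tcp rel -99.2356500071945 -42.40354505404789 0.18121431290849968 F x,y: 0.5829861872134955 0.46776013978832287
cass 74 [[-134.5, -48.7, 64.4], [-130.1, -8.7, 67.5], [-103.3, 26.5, 71.3]] ((-118.18872833251953, -10.817939758300781), (77.27169799804688, 32.80327606201172), 89.599
[... 644 characters left out ...]
2
cass 374 [[-137.2, -52.0, 64.1], [-102.4, -1.4, 67.9], [-68.9, 49.1, 71.8]] ((-102.9542007446289, -1.5834541320800781), (70.29439544677734, 107.79000854492188), 0.23618333041667938)
arm 67 [[-126.5, 46.3, 54.7], [-57.5, 54.5, 57.7], [-21.8, 63.1, 60.8]] ((-75.65491485595703, 51.695465087890625), (23.728803634643555, 108.390625), 88.9820785522461)
grip 68 [[-17.1, 39.9, 109.2], [-2.2, 52.1, 113.9], [12.4, 66.6, 117.4]] ((-2.0711421966552734, 54.02373504638672), (28.64588165283203, 31.291580200195312), 85.28001403808594)
roof 40 [[-11.9, 29.0, 60.6], [1.9, 35.9, 66.2], [12.0, 44.7, 69.9]] ((0.23090744018554688, 36.792930603027344), (26.092809677124023, 16.060684204101562), 1.577849268913269)
```

View pics/w13.png

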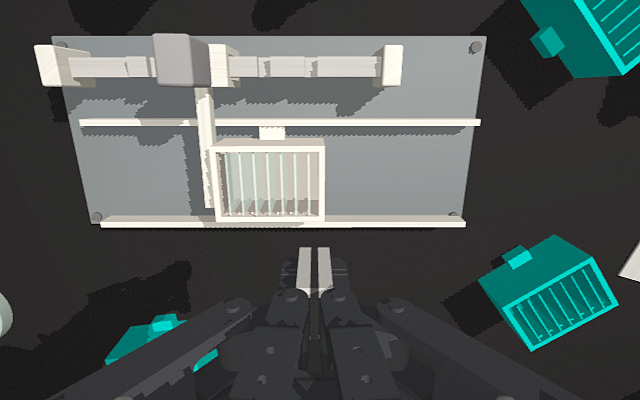

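View pics/s13c.png

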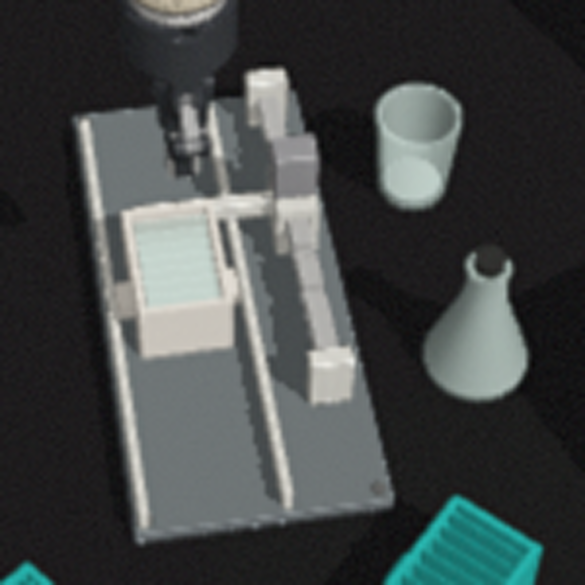

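The cassette's front edge at (215,180) touches the arm. Nose is at 48.8 mm and arm face at 48.1–48.5 mm, equal within measuring error. The grip top (113.5 mm) and roof (65.7 mm) are at seated height, and the robot is clear. Handing in.

```bash
python3 -c "
from h import *
print(manip.sense()['t']); print(job.sign_off())"
```

```text
14.9
the job is handed in; nothing more can be done
None
```

The stop is in the next notch, about 53.5 mm from the first, and the cassette rests against its arm. I handed the job in at 14.9 s of the 54 s allowed. The sign-off gives no verdict.

- **Stop:** I lifted it about 10 mm, slid it along the bar, lowered it into the notch and released it. The last wrist view puts its roof at 65.7 mm and its grip top at 113.5 mm, the heights for a tab fully down.
- **Cassette:** I pushed it about 65 mm with shut fingers, using roughly 2 to 4 N. It is straight to within about 0.2° and still on the channel floor. Its nose is at 48.8 mm and the arm's face at 48.1–48.5 mm. The arm moved about 1 mm with the cassette at the end, so they are in contact.
- **Disagreements:** the top camera reads positions along the rail about 2–3 mm farther than the wrist camera, slightly beyond the stated calibration. I relied on relative distances within one view.
- **Bystanders:** the arm passed clear of them and I saw nothing displaced, but I did not measure each one again at the end.

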